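Jack up the balance plate and hold it

ROBOT

A 6-joint arm with a two-finger parallel gripper is mounted at the origin on a cart in front of the work surface, level with it; the furniture and walls round the work are solid. World frame = base frame: x ahead of the robot, y to its left, z up, the work surface at z = 0. Lengths are in m, angles in rad, forces in N, time in s.
With the tool pointing down it reaches from about 0.25 to 0.725 m from the base axis. Payload 4 kg.
Tool frame: the origin (TCP) lies at the very end of the fingers, on their centre line; the grasp point (between the pads) lies 19 mm behind it; z points along the fingers, y is the line along which they close (so a half turn about z gives the same grasp; the last joint's range is limited). The gripper opens to 85 mm and grips with 20 to 120 N. Pads are 22 mm wide; open, the fingers measure 114 mm over their backs; the gripper's body (76 mm by 85 mm) begins 54 mm behind the grasp point. The pads swing forward as they close: fully open they stand 13 mm farther back than shut.
Start: joints at [-1.189, 0.241, 0.005, 1.335, 0, 1.571], TCP at [0.186, -0.464, 0.231] pointing down, gripper open.
Joint ranges: [-2.72, 2.72], [-1.05, 1.87], [-1.09, 1.28], [-1.99, 2.15], [-1.42, 1.44], [-3.14, 3.14]. Speed limits (rad/s): [2.79, 2.79, 3.14, 3.14, 3.14, 3.14].

INTERFACE

Orientations are given as a unit quaternion [x, y, z, w].
In Python, from workcell import bot, vision, workorder gives the robot as it stands.
- The arm moves only by the shell command python3 -m creep 'ROWS' [OPENING]. ROWS is JSON, a list of rows, each a list of 2 entries, a list of its own where there are three numbers: the shift along the tool's x, y, z in mm, then the turn, a rotation vector about the tool's x, y, z in rad. In form: [[[dx, dy, dz], [wx, wy, wz]], ...]. A call has 1 to 12 rows; each row shifts and turns the commanded pose from where the row before left it, along the tool's axes as they then stand; what a row does not reach is not made up. A row lasts 1/8 s, in which the tool goes at most 62.5 mm and 10.7 degrees, less where a joint would pass 70% of its speed; a pose out of reach is approached as far as the arm can. A call is refused whole if a number of a shift passes 62.5 or a number of a turn 0.188, either way. A call with a gripper value outside its range is refused whole. OPENING is the finger opening in mm, from 0 to 85.4, set as the call begins (- or left out, the last holds). The fingers move at their own pace and stop on an object; the grip force is fixed at half the most. Time passes only in rows, so rows that do not move let the fingers close. It gives the time, the measured TCP pose, the force, the opening and the grip force at its end, in the units of the state.
- bot.get_obs(): the state, without advancing time (a new reading comes with each control period).
- vision.camera(name): name is "scene" or "top"; returns a dict with "image" (400x640x3 uint8, blue, green, red), "z_map" (400x640 float32, m along the optical axis (not along the pixel's ray), 0 where there is no reading), "K" (3x3 intrinsics, pixels), "k1" (the pictures are not rectified: a ray, as slopes to the right and down, at radius r is drawn at 1 + k1 r^2 times it, then the intrinsics apply), "rvec" (rotation vector, rad) and "tvec" (3), from world to camera coordinates, as OpenCV has them. Camera axes: x right, y down, z forward; pixel columns grow to the right and rows downward; lengths in m; the calibration is good to about 2 mm. A picture is of the moment at which its call begins.
- workorder.job_done(): hands the job in; it is judged then, once.
Trained networks look in a picture, given as the dict that the camera call returned (one of the last four; its "shot" number tells which), for a name from the list of things; names that differ only in an ending like _2 or _b are one class to them, and where a whole thing is asked for, a point or a joint stands for the part that bears it (a point fixed in the world has none). Each returns a list of dicts, best first, with "score" (0 to 1); they miss things now and then, are a little off and sometimes report something else, mostly with a low value. They report only what shows in the picture. A call takes as long as a camera call. They do not tell look-alikes from the thing itself.
- vision.spot_in(picture, query): "position" ([column, row] in pixels, amid what is visible of it).
- vision.place_of(picture, query): "position" ([column, row] in pixels: a listed point, or the origin of a listed thing).
The state is a dict: "clock": time; "joint_pos": joint angles; "joint_vel": joint speeds; "tau": joint torques, N m; "eef_pos": TCP position; "tool_rot": TCP orientation; "ft_force": force on the tool from outside, world axes, zero at the start; "ft_torque": the same for the moment, N m; "grip_width": finger opening in m; "grasp_force": force on a finger pad.
Only numpy, scipy, OpenCV 4.12 (cv2) and the standard library are available. Lean on these libraries where they do the work, as an engineer would, in place of code of your own. Each camera call takes 0.05 s, during which the arm holds its last target. There are 200 camera calls.

TASK

The stone balance plate has to come up at the front so that a colleague can change its front feet. Set the little lever jack flat on the bench with its saddle squarely under the lift pad of the plate's front lug (the pad sits directly below the round button on top of the lug), then push the jack's handle all the way down so that the jack alone raises the plate, and finish while still holding the handle down: do not let go. Do not shove or lift the plate by hand, keep the cup that is on it standing there, and leave the steel bench block and the small weight where they are.

Things in the scene. Friction and masses are not known exactly. Their poses are not given: they have to be found in the camera images.
- jack: Loose aluminium lever jack, 0.66 kg. Origin on its underside; x along the base to the saddle end, z up. Base 8 mm thick, x = -125 to +94 mm, y = +-30 mm. Grip block at x = -16 to +30 mm, saddle on a 30 mm barrel at x = +70 mm; handle hinged at x = -8, z = 50 mm, sloping up and back towards -x. It does not tip when the handle is pressed.
- jack_grip (a point): Point to carry the jack by, inside its grip block at jack (x, y, z) = (12, 0, 34) mm: pinch the block's two flat cheeks, 34 mm apart outside across jack y, from above. The cheeks' top is at z = 56 mm; the fingers stand over the base, whose top is at z = 8 mm. The handle starts just behind.
- saddle_top (a point): Centre of the top of the jack's saddle, a 28 mm dark steel disc; 36 mm above the underside of the jack with the handle up, 56 mm with the handle fully down. At jack x = +70 mm, y = 0.
- handle (a joint): Jack handle angle, rad: 0 = up (sprung, it returns there when released), 0.34 = fully down at its stop. The saddle rises 59 mm per rad, 20 mm in all. Loaded with the plate, the handle needs some 5 to 9 N at its pad.
- handle_pad (a point): Middle of the top face of the rubber press pad (34 x 36 x 12 mm) at the end of the handle, 112 mm from the hinge. It moves with the handle: handle up, it is at jack x = -112 mm, z = 93 mm; fully down at x = -120 mm, z = 56 mm. Push it straight down from above.
- plate: Loose balance plate, 1.5 to 2.7 kg: pale stone slab 160 (x) x 180 (y) x 24 mm on four rubber feet 34 mm high. Origin at bench level under its middle, z up, slab top z = 58 mm. In the middle of the front edge (-x) a steel lug, 34 mm wide, 8 mm thick, top z = 58 mm, reaches to x = -129 mm, with a 20 mm round button on top. Bring the jack in from -x, along the plate's x axis.
- lift_pad (a point): Centre of the underside of the lift pad, a 24 mm disc under the lug, at plate (x, y, z) = (-112, 0, 44) mm, so 44 mm above the bench at first, 8 mm above the lowered saddle. The raised saddle lifts it by up to 12 mm.
- cup: Small white porcelain cup, 44 mm wide, 36 mm high, standing loose on top of the plate. Origin at the centre of its underside.
- bench_block: Grey steel bench block, 58 x 58 x 22 mm, lying on the bench to the left of the plate. Not to be moved. Origin under its centre.
- weight: Small metal knob weight, 20 mm wide, 27 mm high, on the bench to the right of the plate. Not to be moved. Origin under its centre.
There are look-alikes about, which are no part of the job. Of the things that look like the jack, take the one that is nearest to the robot's base at the start.

How it is judged:
On the way, in this order (a step that is already met when the one before it is completed fails the run):
1. the jack stands flat on the bench with its saddle under the lift pad, plate still down (horizontal distance between saddle_top and lift_pad below 0.01 m and height (world z) of jack between -0.004 and 0.004 m and angle between jack's own z axis and vertical below 0.05 rad and height (world z) of lift_pad below 0.046 m), for 0.2 s.
2. the jack has raised the lift pad (horizontal distance between saddle_top and lift_pad below 0.01 m and height (world z) of jack between -0.004 and 0.004 m and angle between jack's own z axis and vertical below 0.05 rad and height (world z) of lift_pad above 0.051 m and contact force between jack and plate above 2 N and contact force between each of the arm, the fingers and plate below 0.3 N), for 0.2 s.
At the end, for the whole second after the job is handed in: Fingers press the handle (over 1 N), at least 0.30 rad down; jack flat on the bench, saddle within 10 mm of the pad centre in plan; pad raised 7.5 mm or more by the jack alone; plate still, within 30 mm of its start, cup standing on it; bench block and weight within 30 mm of theirs (horizontal distance between saddle_top and lift_pad below 0.01 m and height (world z) of jack between -0.004 and 0.004 m and angle between jack's own z axis and vertical below 0.05 rad and value of joint handle above 0.3 rad and height (world z) of lift_pad above 0.0515 m and contact force between jack and plate above 2 N and contact force between the fingers and jack above 1 N and contact force between each of the arm, the fingers and plate below 0.3 N and angle between cup's own z axis and vertical below 0.2 rad and z of cup in the frame of plate between 0.054 and 0.064 m and distance of each of plate, bench_block, weight from where it was at the start of the episode below 0.03 m and linear speed of plate below 0.02 m/s); the arm keeps its last pose, push and grip.
It fails at once if the cup is tipped over or falls off the plate (angle between cup's own z axis and vertical above 0.5 rad or height (world z) of cup below 0.03 m).
It fails at once if the robot pushes or lifts the plate directly (contact force between any of the arm, the fingers and plate above 8 N).
It fails at once if the plate is shoved along the bench (distance of plate from where it was at the start of the episode above 0.03 m).
It fails at once if the steel bench block or the weight is moved (distance of any of bench_block, weight from where it was at the start of the episode above 0.03 m).
It also fails if it takes over 48 s, if anything falls off the work surface, if the arm or the gripper's body presses on something with over 40 N, if the wrist force passes 120 N, or if a joint passes its speed limit or range.

## Working session

There is one attempt and no reset: what is moved stays moved. The work goes in short steps, Python scripts to look and compute and a shell command to move; the robot and the scene stay as the last step left them, time stands still between calls to the robot, and variables do not carry over. Pictures are saved under pics/ and viewed, at most 10 in all, crops included, and the job is handed in when it is done.

```bash
mkdir -p pics; ls; cat > h.py <<'E'
import numpy as np, cv2
from workcell import bot, vision, workorder
from scipy.spatial.transform import Rotation as R
def rays(p,uv):
    uv=np.atleast_2d(np.asarray(uv,float)); K=p["K"]
    d=(uv-[K[0][2],K[1][2]])/[K[0][0],K[1][1]]; s=d.copy()
    for _ in range(20): s=d/(1+p["k1"]*(s**2).sum(1,keepdims=True))
    Rm=cv2.Rodrigues(np.array(p["rvec"],float))[0]; c=-Rm.T@np.array(p["tvec"],float).ravel()
    return c,np.c_[s,np.ones(len(s))]@Rm
def at_z(p,uv,z):
    c,d=rays(p,uv); return c+d*((z-c[2])/d[:,2])[:,None]
def cloud(p):
    h,w=p["z_map"].shape; u,v=np.meshgrid(np.arange(w),np.arange(h))
    c,d=rays(p,np.c_[u.ravel(),v.ravel()]); return (c+d*p["z_map"].reshape(-1,1)).reshape(h,w,3)
def proj(p,X):
    Rm=cv2.Rodrigues(np.array(p["rvec"],float))[0]; x=np.atleast_2d(X)@Rm.T+np.array(p["tvec"],float).ravel()
    s=x[:,:2]/x[:,2:]; s=s*(1+p["k1"]*(s**2).sum(1,keepdims=True)); K=p["K"]
    return s*[K[0][0],K[1][1]]+[K[0][2],K[1][2]]
E
python3 - <<'E'
from h import *
np.set_printoptions(precision=3,suppress=True)
for n in ("scene","top"):
    p=vision.camera(n); cv2.imwrite(f"pics/{n}0.png",p["image"])
    c,_=rays(p,[0,0]); print(n,"cam",c,p["k1"])
    C=cloud(p)
    for q,z in (("jack",0),("jack_grip",.034),("saddle_top",.036),("handle_pad",.093),("plate",0),("lift_pad",.044),("cup",.058),("bench_block",0),("weight",0)):
        for r in vision.place_of(p,q)[:4]:
            print(q,round(r["score"],2),np.round(r["position"]),at_z(p,r["position"],z)[0])
o=bot.get_obs(); print(o["eef_pos"],o["tool_rot"],R.from_quat(o["tool_rot"]).as_matrix(),o["clock"])
E
```

```text
pics
scene cam [-0.185  1.326  0.684] 0.018344176555871415
jack 0.67 [360. 252.] [0.405 0.328 0.   ]
jack 0.58 [324. 178.] [ 0.833 -0.081  0.   ]
jack_grip 0.97 [364. 238.] [0.408 0.308 0.034]
jack_grip 0.96 [319. 180.] [0.783 0.024 0.034]
saddle_top 0.56 [366. 227.] [0.437 0.244 0.036]
saddle_top 0.54 [313. 174.] [ 0.841 -0.015  0.036]
saddle_top 0.27 [277. 216.] [0.701 0.355 0.036]
handle_pad 0.6 [368. 228.] [0.375 0.345 0.093]
handle_pad 0.49 [355. 163.] [ 0.69  -0.081  0.093]
plate 0.77 [280. 232.] [0.665 0.381 0.   ]
lift_pad 0.59 [314. 226.] [0.555 0.352 0.044]
cup 0.76 [274. 216.] [0.678 0.396 0.058]
bench_block 0.85 [274. 267.] [0.548 0.543 0.   ]
weight 0.38 [316. 202.] [0.715 0.133 0.   ]
top cam [0.43  0.282 1.271] -0.08260374268749614
jack 0.69 [301. 259.] [0.408 0.317 0.   ]
jack 0.6 [404. 135.] [ 0.787 -0.023  0.   ]
jack 0.34 [281. 213.] [0.551 0.374 0.   ]
jack_grip 0.82 [409. 124.] [ 0.814 -0.031  0.034]
jack_grip 0.69 [304. 261.] [0.403 0.306 0.034]
jack_grip 0.37 [273. 181.] [0.647 0.394 0.034]
saddle_top 0.73 [257. 275.] [0.364 0.447 0.036]
saddle_top 0.6 [319. 250.] [0.432 0.259 0.036]
saddle_top 0.5 [404. 109.] [ 0.862 -0.019  0.036]
handle_pad 0.82 [258. 275.] [0.367 0.435 0.093]
handle_pad 0.74 [420. 161.] [ 0.683 -0.042  0.093]
handle_pad 0.73 [320. 251.] [0.431 0.26  0.093]
lift_pad 0.68 [282. 212.] [0.551 0.368 0.044]
cup 0.45 [267. 171.] [0.671 0.411 0.058]
bench_block 0.88 [224. 215.] [0.549 0.551 0.   ]
[ 0.186 -0.464  0.231] [ 0.982  0.19   0.    -0.   ] [[ 0.928  0.373 -0.   ]
 [ 0.373 -0.928  0.   ]
 [ 0.    -0.    -1.   ]] 1.0
```

```bash
python3 - <<'E'
import cv2
t=cv2.imread("pics/top0.png"); cv2.imwrite("pics/topcrop.png",cv2.resize(t[80:330,180:480],None,fx=2.4,fy=2.4,interpolation=2))
E
```

```text
(no output)
```

View pics/topcrop.png

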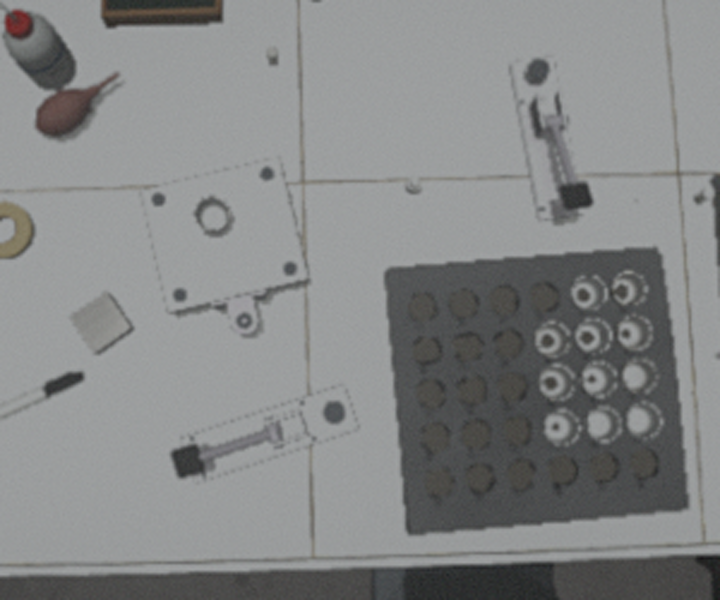

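View pics/scene0.png

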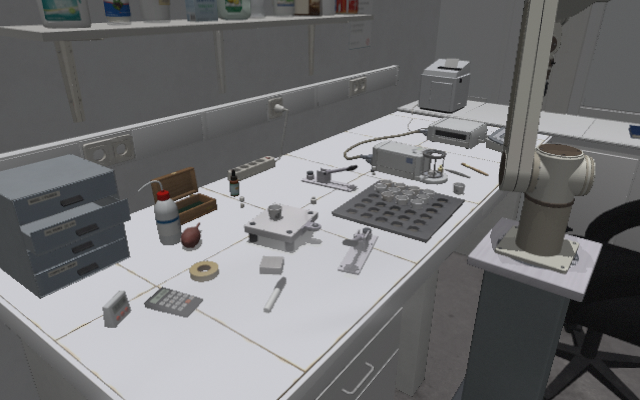

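The pictures show two things that could be the jack: the near one at top px (301,259), about 0.51 m from the base, and a look-alike at (404,135), about 0.79 m away. The near one is the jack. Its saddle points right and its handle pad is at (258,275). The plate is at about (275,180), with its lug at (282,212), the block at (224,215) and the weight at about (352,158).

Next I'll measure the jack and plate yaw from depth and check the choice in a close crop.

```bash
python3 - <<'E'
from h import *
np.set_printoptions(precision=4,suppress=True)
p=vision.camera("top"); C=cloud(p); im=p["image"]
def rect(m,name):
    pts=C[m][:,:2]; (c,s,a)=cv2.minAreaRect((pts*1000).astype(np.float32)); q=np.median(C[m][:,2])
    print(name,len(pts),"centre",np.array(c)/1000,"size",s,"ang",a,"z",q,"mean",pts.mean(0))
z=C[...,2]
def near(x,y,r): return np.hypot(C[...,0]-x,C[...,1]-y)<r
b=near(.41,.32,.2)
print("bench z",np.median(z[near(.3,.3,.08)]), np.std(z[near(.3,.3,.08)]))
def big(m):
    n,l,s,_=cv2.connectedComponentsWithStats(m.astype(np.uint8)); return l==1+np.argmax(s[1:,4])
rect(big(near(.40,.34,.15)&(z>.004)&(z<.14)&(C[...,0]<.49)),"jack all")
rect(big(near(.65,.39,.16)&(z>.045)&(z<.065)),"slab+lug")
rect(big(near(.65,.39,.16)&(z>.045)&(z<.065)&(C[...,0]>.585)),"slab")
for n,(u,v) in dict(button=(282,213),saddle=(319,252),pad=(258,272),feet=(267,171)).items(): print(n,C[v,u])
crop=im[160:300,235:345]; cv2.imwrite("pics/crop1.png",cv2.resize(crop,None,fx=4,fy=4,interpolation=2))
E
```

```text
bench z 0.0011143274590755814 0.0025880180255772843
jack all 1504 centre [0.4013 0.3496] size (80.50248718261719, 247.6724853515625) ang 16.870765686035156 z 0.010108354662038965 mean [0.4021 0.3492]
slab+lug 3190 centre [0.6297 0.3875] size (209.5015869140625, 180.5546875) ang 11.972210884094238 z 0.058411160503172965 mean [0.6438 0.3898]
slab 2739 centre [0.6535 0.3925] size (160.10414123535156, 181.271240234375) ang 11.672865867614746 z 0.058418920548751085 mean [0.6567 0.3886]
button [0.5444 0.3668 0.0609]
saddle [0.4272 0.2608 0.0357]
pad [0.3755 0.4362 0.0914]
feet [0.6715 0.4093 0.0611]
```

View pics/crop1.png

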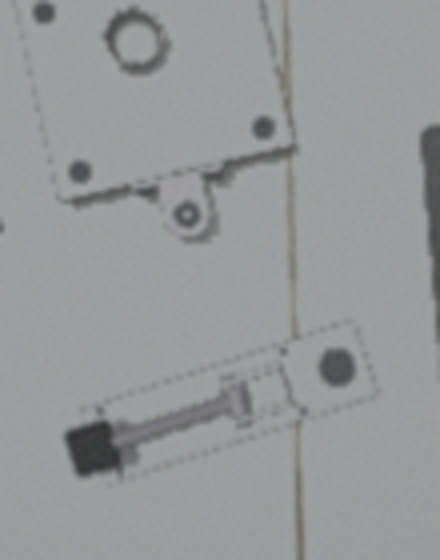

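The crop shows the near jack with its black press pad at about (258,271) full-image px, dark saddle disc at (319,251), and its grip block between them. The lug button is at (282,213). This confirms the choice. I'll turn first, then travel.

```bash
python3 -m creep '[[[0,0,0],[0,0,-0.185]],[[0,0,0],[0,0,-0.185]],[[0,0,0],[0,0,-0.185]],[[0,0,0],[0,0,-0.185]],[[0,0,0],[0,0,-0.185]],[[0,0,0],[0,0,-0.185]],[[0,0,0],[0,0,-0.185]],[[0,0,0],[0,0,-0.185]]]' 62; python3 -c "
from h import *
o=bot.get_obs();print(o['joint_pos'],R.from_quat(o['tool_rot']).as_matrix())"
```

```text
clock: 2.05
eef_pos: [0.1863, -0.464, 0.2313]
tool_rot: [0.595, 0.804, 0.0, -0.0]
ft_force: [-0.3, -0.7, 0.1]
grip_width: 0.0621
grasp_force: 0.0
[-1.18899776e+00  2.40641052e-01  5.00988913e-03  1.33521530e+00
  7.32939228e-06  8.47195420e-02] [[-2.92728433e-01  9.56195620e-01 -1.18770167e-05]
 [ 9.56195619e-01  2.92728434e-01  4.92530929e-05]
 [ 5.05723322e-05  3.06102937e-06 -9.99999999e-01]]
```

```bash
python3 -m creep '[[[46,30,0],[0,0,0]],[[48,31,0],[0,0,0]],[[48,31,0],[0,0,0]],[[48,31,0],[0,0,0]],[[48,31,0],[0,0,0]],[[48,31,0],[0,0,0]],[[48,31,0],[0,0,0]],[[48,31,0],[0,0,0]],[[48,31,0],[0,0,0]],[[48,31,0],[0,0,0]],[[48,31,0],[0,0,0]],[[48,31,0],[0,0,0]]]'; python3 - <<'E'
from h import *
np.set_printoptions(precision=4,suppress=True)
o=bot.get_obs(); M=R.from_quat(o["tool_rot"]).as_matrix(); e=np.array(o["eef_pos"])
p=vision.camera("top")
S=at_z(p,[318.9,251.4],.036)[0]; P=at_z(p,[257.9,271.4],.093)[0]; B=at_z(p,[281.6,212.9],.060)[0]
d=(S-P)[:2]; print("saddle",S,"pad",P,"button",B,"dist",np.hypot(*d)); d/=np.hypot(*d)
print("jack yaw deg",np.degrees(np.arctan2(d[1],d[0])))
g=np.array([*(S[:2]-.058*d),.016]); print("grip",g,"joints",o["joint_pos"])
print("to go mm tool axes",(M.T@(g-e))*1000, "tool x yaw",np.degrees(np.arctan2(M[1,0],M[0,0])))
E
```

```text
clock: 3.55
eef_pos: [0.3773, 0.1944, 0.2316]
tool_rot: [0.597, 0.802, 0.0, 0.0]
ft_force: [0.9, -0.5, 0.9]
grip_width: 0.0622
grasp_force: 0.0
saddle [0.429 0.261 0.036] pad [0.3773 0.4362 0.093 ] button [0.5448 0.3681 0.06  ] dist 0.18264853634790812
jack yaw deg -73.57033619421216
grip [0.4126 0.3166 0.016 ] joints [ 0.4761  0.0901 -0.1768  1.3028 -0.0004  1.7552]
to go mm tool axes [106.9429  68.6436 215.6628] tool x yaw 106.7148178039054
```

```bash
python3 -m creep '[[[48,31,0],[0,0,0]],[[44,28,20],[0,0,0]],[[15,10,50],[0,0,0]],[[0,0,50],[0,0,0]],[[0,0,30],[0,0,0]],[[0,0,0],[0,0,0]]]'; python3 - <<'E'
from h import *
np.set_printoptions(precision=4,suppress=True)
o=bot.get_obs(); M=R.from_quat(o["tool_rot"]).as_matrix(); e=np.array(o["eef_pos"]); print(M.T@(np.array([.4126,.3166,.016])-e)*1000)
a=vision.camera("scene"); b=vision.camera("top")
for p,n in((a,"s"),(b,"t")):
    print(n,[(round(r["score"],2),np.round(r["position"],1),at_z(p,r["position"],.034)[0]) for r in vision.place_of(p,"jack_grip")[:2]], proj(p,[e,e-[0,0,.03]]))
c1=cv2.resize(a["image"][180:290,310:420],(400,400),interpolation=2); c2=cv2.resize(b["image"][210:310,240:340],(400,400),interpolation=2)
cv2.imwrite("pics/pre.png",np.hstack([c1,c2]))
E
```

```text
clock: 4.35
eef_pos: [0.4104, 0.313, 0.0788]
tool_rot: [0.597, 0.802, -0.003, -0.001]
ft_force: [0.0, 0.2, 0.1]
grip_width: 0.0621
grasp_force: 0.0
[ 3.006   3.5201 62.797 ]
s [(0.83, array([319.4, 180.8]), array([0.7774, 0.0268, 0.034 ])), (0.73, array([366.1, 236.2]), array([0.4078, 0.2928, 0.034 ]))] [[362.4312 224.9138]
 [361.9632 234.1119]]
t [(0.62, array([407. , 125.4]), array([ 0.8098, -0.0251,  0.034 ])), (0.33, array([267.8, 170.9]), array([0.6772, 0.4097, 0.034 ]))] [[301.2514 258.4016]
 [301.5096 258.2255]]
```

View pics/pre.png

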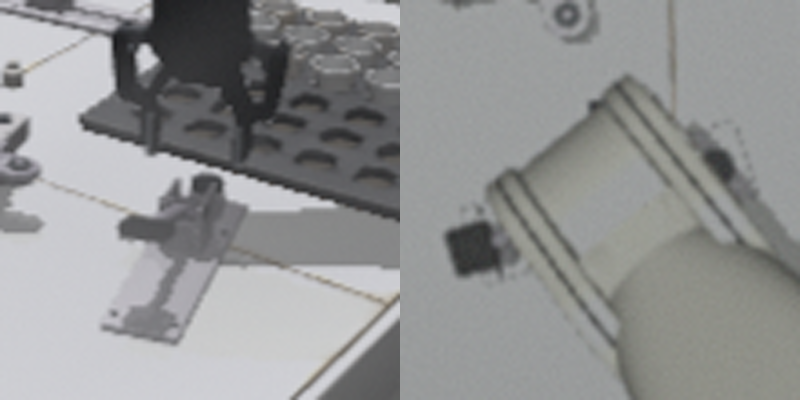

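The left view shows the open fingers above the jack's grip block, straddling the cheeks, with the handle pad toward the camera. The right view shows the wrist over the jack, with the saddle and press pad visible at either end. I'll go down.

```bash
python3 -m creep '[[[3,3.5,15],[0,0,0]],[[0,0,15],[0,0,0]],[[0,0,15],[0,0,0]],[[0,0,10],[0,0,0]],[[0,0,6],[0,0,0]],[[0,0,0],[0,0,0]]]'; python3 - <<'E'
from h import *
o=bot.get_obs(); M=R.from_quat(o["tool_rot"]).as_matrix(); print(M.T@(np.array([.4126,.3166,.016])-np.array(o["eef_pos"]))*1000,M[:,2])
E
```

```text
clock: 5.3
eef_pos: [0.4146, 0.3183, 0.0198]
tool_rot: [0.597, 0.802, -0.001, -0.0]
ft_force: [0.1, -0.4, 0.1]
grip_width: 0.0619
grasp_force: 0.0
[-1.01078652 -2.39936424  3.75453297] [-8.61726638e-04 -6.41008084e-04 -9.99999423e-01]
```

```bash
python3 -m creep '[[[-1,-2,2],[0,0,0]],[[0,0,0],[0,0,0]],[[0,0,0],[0,0,0]],[[0,0,0],[0,0,0]],[[0,0,0],[0,0,0]],[[0,0,0],[0,0,0]],[[0,0,0],[0,0,0]]]' 20
```

```text
clock: 6.18
eef_pos: [0.4126, 0.3167, 0.0186]
tool_rot: [0.597, 0.802, -0.0, -0.0]
ft_force: [-4.6, -2.1, 5.8]
grip_width: 0.0338
grasp_force: 62.5
```

```bash
python3 -m creep '[[[0,0,-8],[0,0,0]],[[0,0,-17],[0,0,0]],[[0,0,-20],[0,0,0]],[[0,0,0],[0,0,-0.16]],[[0,0,0],[0,0,-0.16]],[[0,0,0],[0,0,-0.16]],[[0,0,0],[0,0,-0.16]],[[0,0,0],[0,0,-0.16]],[[0,0,0],[0,0,-0.16]],[[0,0,0],[0,0,-0.16]],[[0,0,0],[0,0,-0.16]],[[0,0,0],[0,0,-0.16]]]'; python3 -m creep '[[[0,0,0],[0,0,-0.05]],[[0,0,0],[0,0,0]]]'
python3 - <<'E'
from h import *
np.set_printoptions(precision=4,suppress=True)
o=bot.get_obs(); M=R.from_quat(o["tool_rot"]).as_matrix(); print("yaw",np.degrees(np.arctan2(M[1,0],M[0,0])),M[:,2],o["joint_pos"])
a=vision.camera("scene"); b=vision.camera("top")
c1=cv2.resize(a["image"][170:280,270:380],(400,400),interpolation=2); c2=cv2.resize(b["image"][190:320,230:360],(400,400),interpolation=2)
cv2.imwrite("pics/lift.png",np.hstack([c1,c2]))
E
```

```text
clock: 7.68
eef_pos: [0.4133, 0.3167, 0.0626]
tool_rot: [-0.083, 0.997, -0.0, -0.0]
ft_force: [0.1, -0.8, -6.5]
grip_width: 0.0336
grasp_force: 61.0
clock: 7.92
eef_pos: [0.4133, 0.3168, 0.0628]
tool_rot: [-0.104, 0.995, -0.0, -0.0]
ft_force: [-1.1, 0.2, -6.0]
grip_width: 0.0334
grasp_force: 61.0
yaw -168.00365052580858 [-0.0003 -0.0006 -1.    ] [ 0.6541  0.4173 -0.2123  0.9417 -0.0003  0.4447]
```

View pics/lift.png

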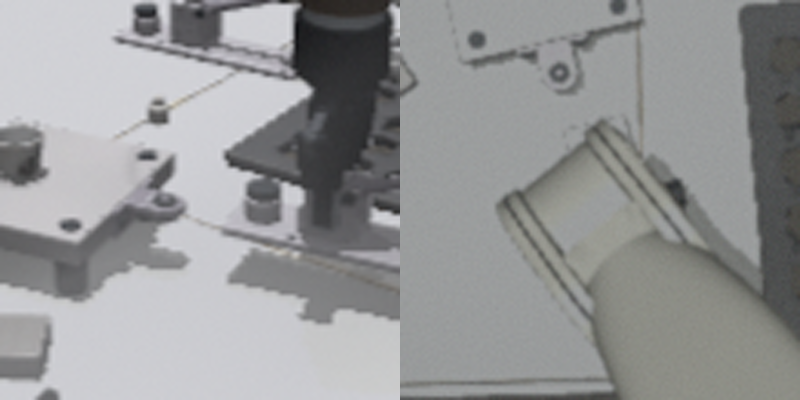

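The jack is held level, with its saddle at scene px (342,221) pointing at the lug. The lug's button is at (315,225), and the plate and cup are undisturbed. Now I'll compute the shift.

```bash
python3 - <<'E'
from h import *
np.set_printoptions(precision=4,suppress=True)
o=bot.get_obs(); M=R.from_quat(o["tool_rot"]).as_matrix(); e=np.array(o["eef_pos"])
p=vision.camera("scene"); b=vision.camera("top"); C=cloud(p)
print("saddle by scene",at_z(p,[342.3,221.4],.0802)[0],"button scene",at_z(p,[314.8,225.3],.060)[0])
print([(round(r["score"],2),r["position"],at_z(p,r["position"],.0802)[0]) for r in vision.place_of(p,"saddle_top")[:3]])
for c in (p,b): print("lift_pad",[(round(r["score"],2),r["position"],at_z(c,r["position"],.044)[0]) for r in vision.place_of(c,"lift_pad")[:2]])
d=-M[:2,0]; S=e[:2]+.058*d; print("saddle by TCP",S)
z=C[...,2]; m=(np.hypot(C[...,0]-S[0],C[...,1]-S[1])<.016)&(z>.074)&(z<.087); print("saddle cloud",C[m].mean(0),m.sum())
T=np.array([.5445,.3687]); print("go tool",M[:2,:2].T@(T-S)*1000)
E
```

```text
saddle by scene [0.4674 0.332  0.0802] button scene [0.5395 0.3692 0.06  ]
[(0.54, [341.2, 222.4], array([0.4663, 0.3392, 0.0802])), (0.38, [310.6, 174.9], array([0.7689, 0.0925, 0.0802]))]
lift_pad [(0.74, [313.9, 226.2], array([0.5566, 0.351 , 0.044 ]))]
lift_pad [(0.79, [281.5, 212.8], array([0.5467, 0.3695, 0.044 ]))]
saddle by TCP [0.4701 0.3289]
saddle cloud [0.4682 0.3307 0.0797] 46
go tool [-81.094   23.5034]
```

```bash
python3 -m creep '[[[0,11,15],[0,0,0]],[[0,11.5,15],[0,0,0]],[[0,0,10],[0,0,0]],[[-15,0,0],[0,0,0]],[[-20,0,0],[0,0,0]],[[-15,0,0],[0,0,0]],[[0,0,0],[0,0,0]]]'; python3 - <<'E'
from h import *
np.set_printoptions(precision=4,suppress=True)
o=bot.get_obs(); M=R.from_quat(o["tool_rot"]).as_matrix(); e=np.array(o["eef_pos"])
d=-M[:2,0]; S=e[:2]+.058*d; print("saddle by TCP",S,"go",M[:2,:2].T@(np.array([.5445,.3687])-S)*1000)
a=vision.camera("scene"); b=vision.camera("top")
c1=cv2.resize(a["image"][190:260,290:360],(400,400),interpolation=2); c2=cv2.resize(b["image"][180:280,240:340],(400,400),interpolation=2)
cv2.imwrite("pics/low.png",np.hstack([c1,c2]))
E
```

```text
clock: 9.15
eef_pos: [0.4582, 0.3495, 0.0225]
tool_rot: [-0.105, 0.995, -0.0, 0.0]
ft_force: [-1.4, 0.2, -7.1]
grip_width: 0.0329
grasp_force: 61.1
saddle by TCP [0.5149 0.3616] go [-30.4036   0.7884]
```

View pics/low.png

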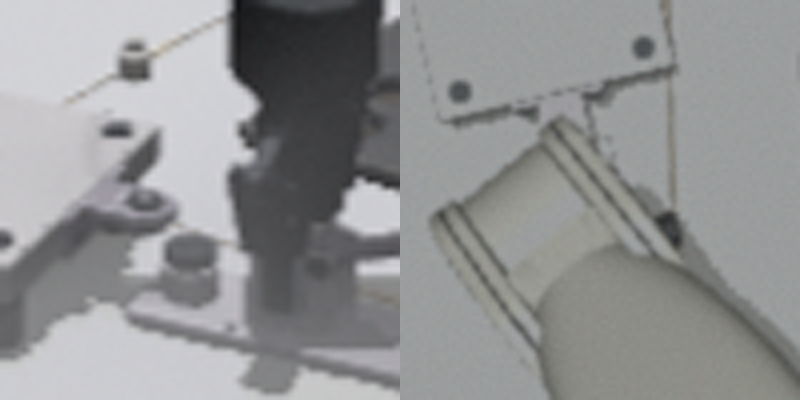

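The left view shows the saddle at (323,233), in front of and just below the lug, with the button at (315,225). It is lined up, with clearance under the lug. I'll slide in 30 mm and set it down.

```bash
python3 -m creep '[[[-10,0.5,0],[0,0,0]],[[-10,0,0],[0,0,0]],[[-10,0,0],[0,0,0]],[[0,0,0],[0,0,0]],[[0,0,2],[0,0,0]],[[0,0,1.5],[0,0,0]],[[0,0,0],[0,0,0]]]'; python3 - <<'E'
from h import *
np.set_printoptions(precision=4,suppress=True)
o=bot.get_obs(); M=R.from_quat(o["tool_rot"]).as_matrix(); e=np.array(o["eef_pos"])
d=-M[:2,0]; S=e[:2]+.058*d; print("saddle by TCP",S,"go",M[:2,:2].T@(np.array([.5445,.3687])-S)*1000)
a=vision.camera("scene")
c1=cv2.resize(a["image"][195:255,290:350],(600,600),interpolation=2)
cv2.imwrite("pics/in.png",c1)
# predicted outlines for saddle top at TCP-based spot (z .036) and lift pad (z .044)
t=np.linspace(0,2*np.pi,13)
print("saddle px",proj(a,[[*S,.036]]),"lugpad px",proj(a,[[.5445,.3687,.044]]),"button",proj(a,[[.5445,.3687,.06]]))
E
```

```text
clock: 10.12
eef_pos: [0.4862, 0.3559, 0.0195]
tool_rot: [-0.105, 0.994, -0.0, -0.0]
ft_force: [-0.1, 0.3, -6.1]
grip_width: 0.0331
grasp_force: 61.1
saddle by TCP [0.5429 0.368 ] go [-1.6711  0.328 ]
saddle px [[314.0907 231.9901]] lugpad px [[313.5417 229.5472]] button [[313.5522 224.761 ]]
```

View pics/in.png

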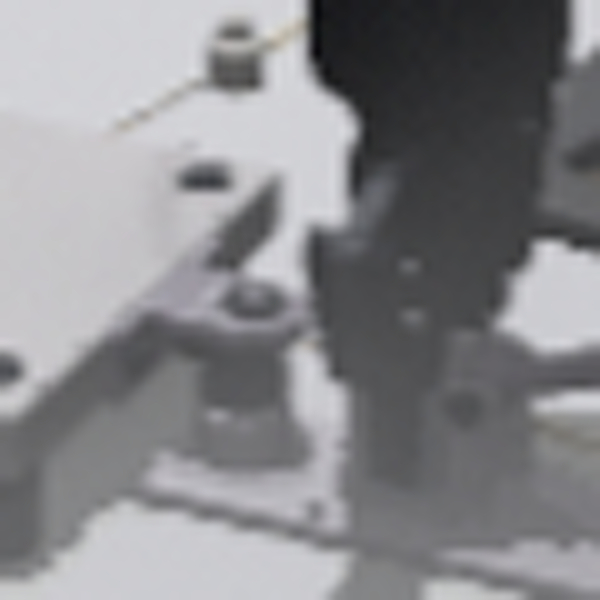

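The view shows the saddle and barrel (centre at about px (315,236)) directly beneath the lug, with the button at (315.5,225). The weight of the jack is still carried, so I'll lower the last millimetre.

```bash
python3 -m creep '[[[-1,0,0.8],[0,0,0]],[[0,0,0.5],[0,0,0]],[[0,0,0],[0,0,0]]]'
```

```text
clock: 10.55
eef_pos: [0.4879, 0.3565, 0.0187]
tool_rot: [-0.105, 0.994, 0.0, 0.0]
ft_force: [0.4, 0.3, -6.1]
grip_width: 0.0333
grasp_force: 61.4
```

```bash
python3 -m creep '[[[0,0,0.8],[0,0,0]],[[0,0,0],[0,0,0]]]';  python3 -m creep '[[[0,0,0.7],[0,0,0]],[[0,0,0],[0,0,0]]]'
```

```text
clock: 10.8
eef_pos: [0.4879, 0.3565, 0.0187]
tool_rot: [-0.105, 0.994, 0.0, 0.0]
ft_force: [-1.4, -0.0, 2.6]
grip_width: 0.0332
grasp_force: 62.0
clock: 11.05
eef_pos: [0.4879, 0.3565, 0.0186]
tool_rot: [-0.105, 0.994, 0.0, 0.001]
ft_force: [-3.9, -1.5, 5.8]
grip_width: 0.0334
grasp_force: 63.0
```

The jack is down: force has reversed, and saddle by TCP is (0.5446, 0.3686), on the pad. I'll release and go up.

```bash
python3 -m creep '[[[0,0,0],[0,0,0]],[[0,0,0],[0,0,0]],[[0,0,0],[0,0,0]],[[0,0,-5],[0,0,0]],[[0,0,-20],[0,0,0]],[[0,0,-40],[0,0,0]],[[0,0,-40],[0,0,0]],[[0,0,-10],[0,0,0]]]' 60;  python3 -m creep '[[[30,0,0],[0,0,0]],[[40,0,0],[0,0,0]],[[40,0,0],[0,0,0]],[[15,0,0],[0,0,0]],[[0,0,0],[0,0,0]],[[0,0,0],[0,0,0]]]' 0
python3 - <<'E'
from h import *
np.set_printoptions(precision=4,suppress=True)
o=bot.get_obs(); M=R.from_quat(o["tool_rot"]).as_matrix(); e=np.array(o["eef_pos"])
a=vision.camera("scene"); b=vision.camera("top"); C=cloud(a)
J=np.array([.5446,.3686]); d=-M[:2,0]; H=J-.182*d; print("handle pad pred",H,"go",M.T@(np.array([*H,.093])-e)*1000)
for c in (a,b): print([(round(r["score"],2),r["position"],at_z(c,r["position"],.093)[0]) for r in vision.place_of(c,"handle_pad")[:3]])
c1=cv2.resize(a["image"][185:285,300:400],(400,400),interpolation=2); c2=cv2.resize(b["image"][180:310,230:360],(400,400),interpolation=2)
cv2.imwrite("pics/rel.png",np.hstack([c1,c2]))
E
```

```text
clock: 12.05
eef_pos: [0.4895, 0.3577, 0.1358]
tool_rot: [-0.105, 0.994, 0.002, 0.003]
ft_force: [0.0, -0.2, 0.7]
grip_width: 0.0599
grasp_force: 0.0
clock: 12.8
eef_pos: [0.3668, 0.3309, 0.1321]
tool_rot: [-0.105, 0.995, 0.0, 0.001]
ft_force: [0.2, -0.1, 1.0]
grip_width: -0.0001
grasp_force: 0.0
handle pad pred [0.3666 0.3307] go [ 0.2635 -0.1615 39.103 ]
[(0.72, [369.9, 225.9], array([0.3767, 0.3291, 0.093 ])), (0.58, [354.6, 166.6], array([ 0.6708, -0.0507,  0.093 ])), (0.22, [317.7, 204.6], array([0.5773, 0.3049, 0.093 ]))]
[(0.52, [419.8, 161.2], array([ 0.6824, -0.0417,  0.093 ]))]
```

View pics/rel.png

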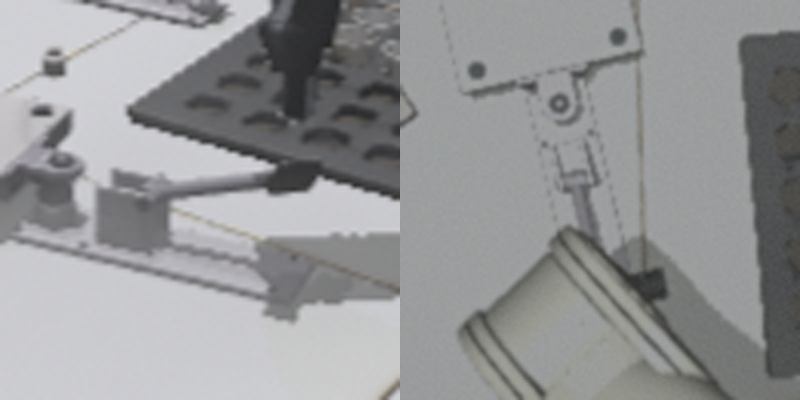

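The left view shows the jack flat, its saddle under the lug, and the closed fingertips above the handle pad at about (373,229). In the top view the pad is half hidden by the wrist at about (310,272). I'll check its position numerically.

```bash
python3 - <<'E'
from h import *
np.set_printoptions(precision=4,suppress=True)
a=vision.camera("scene"); b=vision.camera("top")
J=np.array([.5446,.3686])
for yaw in (11.9,):
    d=np.array([np.cos(np.radians(yaw)),np.sin(np.radians(yaw))]); n=np.array([-d[1],d[0]])
    X=[[*(J+(x-.07)*d+y*n),z] for x,y,z in((-.112,0,.093),(-.096,-.018,.10),(-.128,-.018,.086),(-.125,-.03,.008),(.094,-.03,.008),(-.008,0,.05))]
    print("top",proj(b,X)); print("scene",proj(a,X))
C=cloud(a); m=(np.hypot(C[...,0]-.367,C[...,1]-.331)<.06)&(C[...,2]>.07)&(C[...,2]<.115)&(a["image"].max(2)<75)
print(m.sum(),np.median(C[m],0),C[m].min(0),C[m].max(0))
v,u=np.nonzero(m); print("scene dark px",u.min(),u.max(),v.min(),v.max())
cv2.imwrite("pics/padtop.png",np.hstack([cv2.resize(b["image"][205:295,265:345],(400,450),interpolation=2),cv2.resize(a["image"][205:295,310:390],(400,450),interpolation=2)]))
E
```

```text
top [[295.1105 274.2884]
 [299.932  267.3419]
 [302.6734 278.1922]
 [306.8627 274.6156]
 [290.3766 204.744 ]
 [287.6156 238.8791]]
scene [[372.6935 227.2007]
 [369.4826 221.1723]
 [380.0546 227.8621]
 [378.7056 249.7643]
 [310.6618 234.1528]
 [337.7966 233.1413]]
82 [0.3616 0.338  0.0925] [0.3472 0.3144 0.0771] [0.3846 0.3485 0.0994]
scene dark px 366 380 225 232
```

View pics/padtop.png

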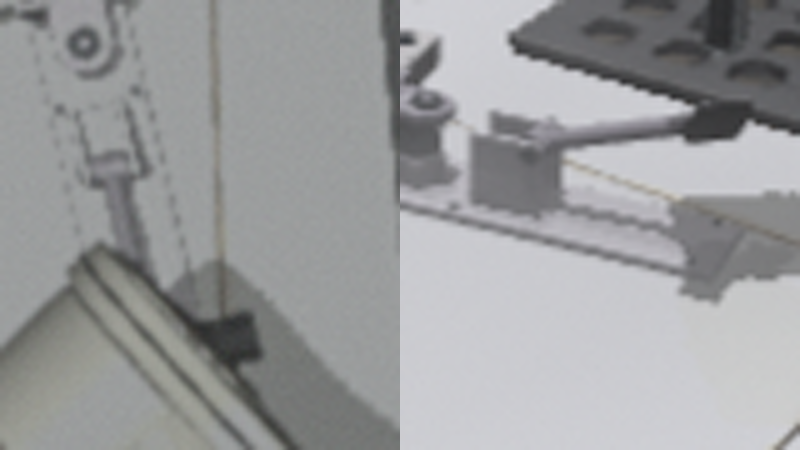

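Correction to the last reading: the dark piece at top px (311,272) is the end of the gripper body. The handle pad in the scene image spans 366–380, 225–232, which matches the predicted (373,227). I'll press down gently.

```bash
python3 -m creep '[[[2,0,18],[0,0,0]],[[0,0,14],[0,0,0]],[[0,0,5],[0,0,0]],[[0.5,0,4],[0,0,0]],[[1,0,4],[0,0,0]],[[1,0,4],[0,0,0]],[[0,0,0],[0,0,0]]]'
```

```text
clock: 13.98
eef_pos: [0.361, 0.3294, 0.0829]
tool_rot: [-0.105, 0.994, 0.0, 0.0]
ft_force: [0.2, -0.2, 3.4]
grip_width: -0.0001
grasp_force: 0.7
```

```bash
python3 -m creep '[[[0.8,0,4],[0,0,0]],[[0.8,0,4],[0,0,0]],[[0.8,0,4],[0,0,0]],[[0.5,0,4],[0,0,0]],[[0.5,0,4],[0,0,0]],[[0,0,3],[0,0,0]],[[0,0,0],[0,0,0]]]'; python3 -m creep '[[[0,0,2],[0,0,0]],[[0,0,2],[0,0,0]],[[0,0,0],[0,0,0]]]'
```

```text
clock: 14.85
eef_pos: [0.3575, 0.3288, 0.0605]
tool_rot: [-0.105, 0.994, 0.0, -0.0]
ft_force: [-2.5, -1.0, 7.9]
grip_width: 0.0002
grasp_force: 3.6
clock: 15.22
eef_pos: [0.3572, 0.3288, 0.0566]
tool_rot: [-0.105, 0.994, 0.0, -0.0]
ft_force: [-3.1, -0.7, 7.8]
grip_width: 0.0
grasp_force: 3.8
```

```bash
python3 -m creep '[[[0,0,1.5],[0,0,0]],[[0,0,1],[0,0,0]],[[0,0,0],[0,0,0]],[[0,0,0],[0,0,0]]]'; python3 - <<'E'
from h import *
np.set_printoptions(precision=4,suppress=True)
a=vision.camera("scene"); b=vision.camera("top"); o=bot.get_obs(); print(o["ft_force"],o["eef_pos"])
C=cloud(b); z=C[...,2]; r=np.hypot(C[...,0]-.5445,C[...,1]-.3687)
print("button z",np.median(z[r<.008]),"slab centre z",np.median(z[np.hypot(C[...,0]-.62,C[...,1]-.36)<.015]))
cv2.imwrite("pics/end.png",np.hstack([cv2.resize(b["image"][150:300,230:380],(400,400),interpolation=2),cv2.resize(a["image"][185:285,270:370],(400,400),interpolation=2)]))
E
```

```text
clock: 15.72
eef_pos: [0.3571, 0.3288, 0.0552]
tool_rot: [-0.105, 0.994, 0.001, -0.0]
ft_force: [-5.5, -2.8, 15.4]
grip_width: -0.0
grasp_force: 8.0
[-4.8436 -2.3858 16.6865] [0.3572 0.3288 0.0552]
button z 0.07272204734271126 slab centre z 0.06572494277301
```

View pics/end.png

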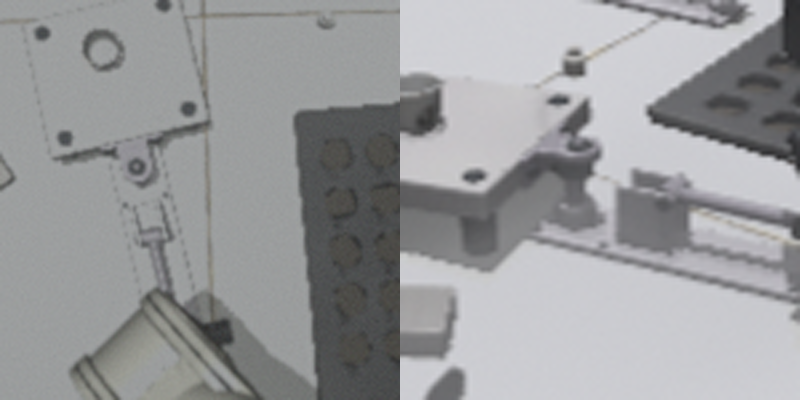

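The views show the plate front raised, with the button at top px (282,212) at z 0.073 against 0.061 before (about 12 mm up). The cup is still standing on the plate, the block and weight are untouched, and the handle is at its stop under about 16 N. I'll hand in.

```bash
python3 -c "
from h import *
print(workorder.job_done())"
```

```text
the job is handed in; nothing more can be done
None
```

The job is handed in: the jack stands under the lug, its handle is held at the stop with about 16 N, and the plate's front is up about 12 mm with the cup still standing; the verdict was not shown.

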